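Pin the camera bracket and hold its bolt head against the nut driver

ROBOT

A 7-joint arm with a two-finger parallel gripper is mounted at the origin on the work surface. World frame = base frame: x ahead of the robot, y to its left, z up, the work surface at z = 0. Lengths are in m, angles in rad, forces in N, time in s.
With the tool pointing down it reaches from about 0.425 to 1.025 m from the base axis. Payload 9.4 kg.
Tool frame: the origin (TCP) lies midway between the tips of the shut fingers; the grasp point (between the pads) lies 19 mm behind it (r.grip_depth is the distance from the TCP to the grasp point, in m); x points along the fingers, y is the direction in which the jaws open and shut, and the axes are right-handed (so a half turn about x gives the same grasp; the last joint's range is limited). The gripper opens to 85 mm and grips with 20 to 120 N. Pads are 22 mm wide; open, the fingers measure 114 mm over their backs; the gripper's body (76 mm by 85 mm) begins 54 mm behind the grasp point. The pads swing forward as they close: fully open they stand 13 mm farther back than shut.
Start: joints at [1.218, 0.599, -0.003, 1.599, 0.002, 0.943, -0.08], TCP at [0.197, -0.698, 0.231] pointing down, gripper open.
Joint ranges: [-2.57, 2.57], [-0.35, 1.97], [-1.29, 1.29], [0.11, 2.56], [-1.05, 4.19], [0.11, 1.86], [-2.63, 2.63]. Speed limits (rad/s): [2.22, 2.22, 3.01, 3.01, 3.14, 3.14, 3.14].

INTERFACE

Orientations are given as a unit quaternion [x, y, z, w].
In Python, from rig import r gives the robot as it stands.
- The arm moves only by the tool play_rows, never from a script. Its argument "moves" is a list of rows, each a list of 7 numbers: the shift along the world's x, y, z each as a share of 0.1 m, from -1 to 1, then the turn, a rotation vector about the world's x, y, z each as a share of 60 degrees, from -1 to 1, then the gripper's target within -1 to 1 (fully open at 1, half-way at 0, shut at -1). A call has 1 to 20 rows; each row is the pose to reach, as a shift and turn from the pose commanded when the call began; what a row does not reach only later rows make up. A row lasts 1/10 s, in which the tool goes at most 50 mm and 8.59 degrees, less where a joint would pass 70% of its speed; a pose out of reach is approached as far as the arm can. A call with a number of a shift or a turn outside -1 to 1 is refused whole. A call with a gripper value outside its range is refused whole. The fingers move at their own pace and stop on an object; "force" is the grip in N (left out, the last holds). Time passes only in rows, so rows that repeat a pose let the fingers close. It gives the time, the measured TCP pose, the force and the opening at its end, in the units of the state.
- r.state(): the state, without advancing time (a new reading comes with each control period).
- r.read_camera(name): name is "side" or "top" or "wrist"; returns a dict with "color" (400x640x3 uint8, blue, green, red), "K" (3x3 intrinsics, pixels), "extrinsics" (4x4, takes a point from camera to world coordinates). Camera axes: x right, y up, looking along -z (the intrinsics and any distortion apply to the point x, -y, -z); pixel columns grow to the right and rows downward; lengths in m; the calibration is good to about 2 mm. A picture is of the moment at which its call begins. There is no depth.
- r.finish_job(): hands the job in, once; it reports no verdict.
The state is a dict: "t": time; "joint_positions": joint angles; "qd": joint speeds; "joint_efforts": joint torques, N m; "tool_pos": TCP position; "orientation": TCP orientation; "ft_force": force on the tool from outside, world axes, zero at the start; "moment": the same for the moment, N m; "grip_width": finger opening in m.
Only numpy, scipy, OpenCV 4.12 (cv2) and the standard library are available. Lean on these libraries where they do the work, as an engineer would, in place of code of your own. Each camera call takes 0.05 s, during which the arm holds its last target. There are 200 camera calls.

TASK

Take the pin with the long plain grip from the rack, push it fully home upright in the hole of the bracket's flange and let go of it. Then reach down into the gap behind the bracket, grip the turning hex bolt head between the fingers and hold it still against the running nut driver; finish while still holding it. Leave the two other pins and everything else on the desk where they are.

Things in the scene. Friction and masses are not known exactly. Their poses are not given: they have to be found in the camera images.
- fixture: fixed assembly on the desk, placed and turned differently each time; origin on the desk right under the middle of the bolt head. Along its x: white microscope foot, open-topped gap 52 mm wide (x = -26 to 26 mm, open at both y ends) with the bolt head in it, upright black bracket plate, nut, grey nut driver. To its +y side the bracket's flange with the pin hole
- foot_top (a point): top centre of the white microscope foot casting: x = -56 to -26 mm in the fixture's frame, 110 mm wide in y, top 95 mm above the desk
- bracket_top (a point): top centre of the black bracket plate: x = 26 to 34 mm in the fixture's frame, 90 mm wide in y, top 95 mm above the desk
- nut_driver (a point): middle of the grey round nut driver, 48 mm across, lying level in line with the bolt, with nut and socket from x = 35 to 168 mm in the fixture's frame, top 84 mm above the desk
- flange_hole (a point): centre of the mouth of the flange's vertical through hole, at the flange's top face (36 mm above the desk); hole 12 mm across with a 2 mm chamfer, 36 mm deep; at (6, 115, 36) mm in the fixture's frame; the aluminium flange is 64 x 60 mm (x, y) about it
- bolt_head (a point): centre of the hexagonal steel bolt head in the gap behind the bracket, 60 mm above the desk; the bolt lies level along this point's x axis (the fixture's x). Head 22 mm across flats (25.4 across corners), 16 mm thick along x (x = -8 to 8 mm); a 31 mm round flange 3 mm thick lies beyond it on the bracket's side. The point turns with the bolt
- bolt (a joint): turn of the bolt about its own x axis, rad; at 0, and every 60 degrees from it, two flats of the head face the fixture's +y and -y. The running nut driver drags it round at about +0.08 rad/s with about 0.12 N m; gripped across two flats it is stopped and, if a little askew, settles flat against the pads
- pin_grip (a point): the locating pin to use, steel, loose, upright in a rack: of the three pins the one with the long plain grip. Centre of that grip (16 mm across, 44 mm long, z up the pin); the shoulder under the grip is 22 mm below this point, then a 10 mm shaft, 32 mm long, with a tapered foot. 85 g
- pin_shoulder (a point): centre of the underside of that pin's grip, where the 10 mm shaft begins; it rests on the flange when the pin is fully home
- rack: fixed plywood pin rack, 215 x 60 x 36 mm, origin under its centre; three 12 mm vertical through holes 70 mm apart along its x, each with a pin standing in it, shoulder on the rack's top
- short_pin: another steel pin in the rack, same shaft, grip only 18 mm long; origin at the foot of its shaft; not to be used
- disc_pin: another steel pin in the rack, same shaft, with a 30 mm disc on top; origin at the foot of its shaft; not to be used
- mug: white mug, 82 mm across, 95 mm tall; origin under its centre; bystander
- jar: amber jar with a black cap, 48 mm across, 75 mm tall; origin under its centre; bystander
- slide_box: white slide box, 85 x 35 x 32 mm; origin under its centre; bystander
- screwdriver: screwdriver with a red handle lying on the desk; bystander
- tape: grey disc-shaped roll, 60 mm across, 22 mm tall; origin under its centre; bystander
- collar: aluminium ring, 44 mm outside, 28 mm inside, 12 mm tall; origin under its centre; bystander

How it is judged:
By the outcome, as a careful person would: the job done as asked, in the order asked, and still so for the second after the job is handed in, while the arm keeps its last pose, push and grip.
It also fails if it takes over 46 s, if anything falls off the work surface, if the arm or the gripper's body presses on something with over 40 N, if the wrist force passes 120 N, or if a joint passes its speed limit or range.

## Working session

There is one attempt and no reset: what is moved stays moved. The work goes in short steps, Python scripts to look and compute and a tool call to move; the robot and the scene stay as the last step left them, time stands still between calls to the robot, and variables do not carry over. Pictures are saved under pics/ and viewed, about 8 in all and at most 12, crops included, and the job is handed in when it is done.

Besides the shell and the picture viewer there is one more tool, called after ">>>" as name(argument=value, ...) on one line, values as JSON. play_rows: Moves the arm, as the interface text tells. Shift numbers are shares of 0.1 m and turn numbers shares of 60 degrees, none past 1 either way. Its arguments: {"type":"object","properties":{"moves":{"type":"array","items":{"type":"array","items":{"type":"number","minimum":-1,"maximum":1}}},"force":{"type":"number"}},"required":["moves"]}

```bash
mkdir -p pics; ls; python3 - <<'E'
from rig import r
import cv2,numpy as np,pickle
d={}
for n in("top","side","wrist"):
    c=r.read_camera(n); d[n]=c; cv2.imwrite(f"pics/{n}0.png",c["color"])
    print(n,np.round(c["K"],1).tolist(),np.round(c["extrinsics"],3).tolist(),[k for k in c])
pickle.dump(d,open("cams0.pkl","wb"))
print(r.state())
E
```

```text
pics
top [[423.0, 0.0, 325.8], [0.0, 423.0, 201.5], [0.0, 0.0, 1.0]] [[-0.003, 0.975, -0.223, 0.245], [-1.0, -0.003, 0.002, -0.002], [0.001, 0.223, 0.975, 1.43], [0.0, 0.0, 0.0, 1.0]] ['color', 'K', 'extrinsics']
side [[386.8, 0.0, 322.4], [0.0, 386.8, 201.8], [0.0, 0.0, 1.0]] [[-0.758, 0.391, -0.523, -0.02], [-0.652, -0.427, 0.627, 0.707], [0.022, 0.816, 0.578, 0.758], [0.0, 0.0, 0.0, 1.0]] ['color', 'K', 'extrinsics']
wrist [[341.5, 0.0, 323.1], [0.0, 341.5, 199.0], [0.0, 0.0, 1.0]] [[0.271, 0.917, 0.292, 0.272], [-0.962, 0.259, 0.082, -0.678], [-0.0, -0.303, 0.953, 0.373], [0.0, 0.0, 0.0, 1.0]] ['color', 'K', 'extrinsics']
{'t': 0.15, 'joint_positions': array([ 1.21831769,  0.59998523, -0.00253324,  1.59995595,  0.0018198 ,
        0.94292452, -0.07976307]), 'qd': array([-0.00060603, -0.0039982 ,  0.00017795, -0.00074388, -0.00028349,
        0.0002771 , -0.00046107]), 'joint_efforts': array([ 4.38763862e-03, -7.77000117e+01,  1.56706776e+00, -2.58238059e+01,
        1.24205276e-02,  6.79788107e-03,  9.28195334e-06]), 'tool_pos': array([ 0.19729442, -0.69725406,  0.23058029]), 'orientation': array([-0.70027902, -0.09766385,  0.70050142, -0.09679272]), 'ft_force': array([ 0.04842064,  0.18958598, -0.46415339]), 'moment': array([-0.00267882,  0.01216357,  0.01322837]), 'grip_width': 0.08508874263795739}
```

View pics/top0.png

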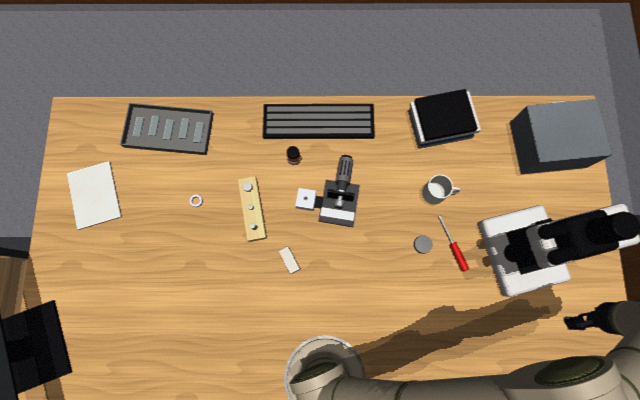

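View pics/side0.png

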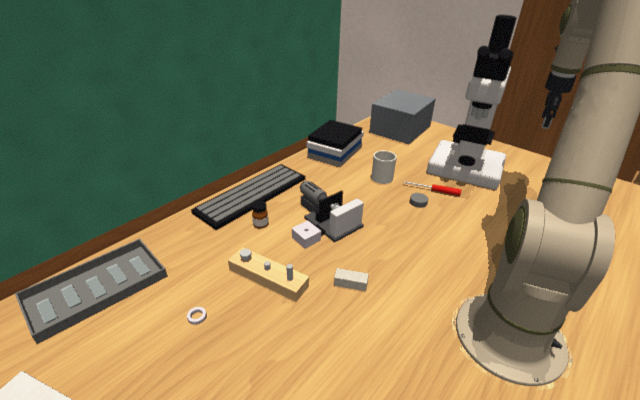

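The top view shows the rack around (251,208) and the fixture around (338,200), with the flange at (306,198). In the side view the long-grip pin is the rack's near one at (290,272). I'll enlarge both.

```bash
python3 - <<'E'
import cv2
t=cv2.imread("pics/top0.png")[145:265,230:370]; cv2.imwrite("pics/top0c.png",cv2.resize(t,None,fx=5,fy=5,interpolation=cv2.INTER_CUBIC))
s=cv2.imread("pics/side0.png")[170:300,220:380]; cv2.imwrite("pics/side0c.png",cv2.resize(s,None,fx=4.5,fy=4.5,interpolation=cv2.INTER_CUBIC))
E
```

```text
(no output)
```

View pics/top0c.png

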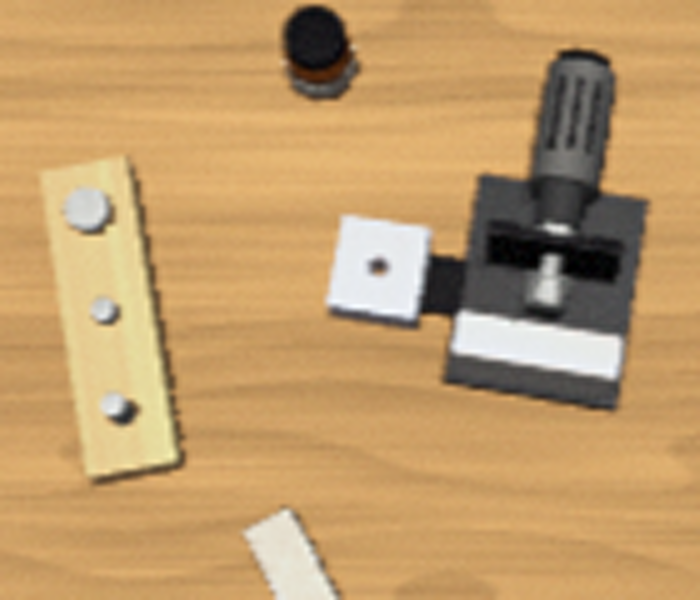

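View pics/side0c.png

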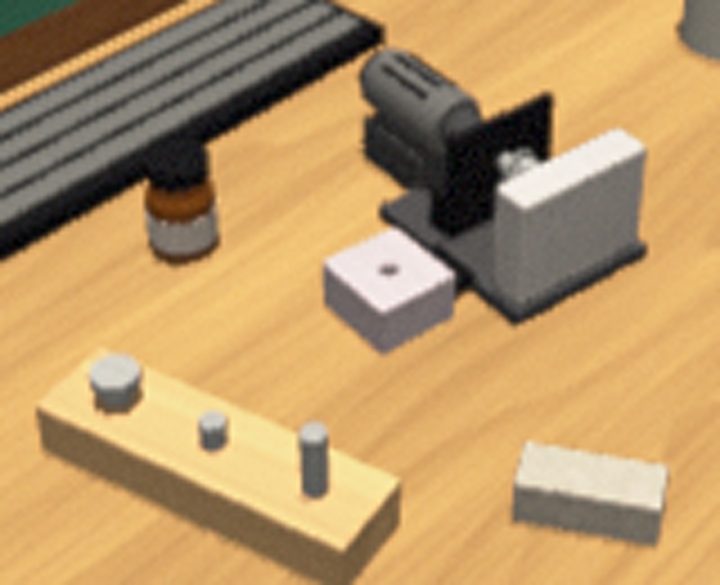

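Pixel positions in the enlarged crops. Top: hole (377,265), flange corners (342,215), (431,228), (418,319), (328,306), foot-top corners (459,311), (625,338), (619,380), (450,354), long pin top (114,403). Side: hole (389,270), long pin top (313,432). I'll fit the poses from both views.

```bash
cat > h.py <<'E'
import numpy as np,cv2
from scipy.optimize import least_squares
from scipy.spatial.transform import Rotation as R
def proj(c,P):
    E=c["extrinsics"];q=(np.atleast_2d(P)-E[:3,3])@E[:3,:3]; q=q*[1,-1,-1]
    return (q[:,:2]/q[:,2:])*[c["K"][0,0],c["K"][1,1]]+[c["K"][0,2],c["K"][1,2]]
def W(p,L):  # p = x,y,yaw
    L=np.atleast_2d(np.array(L,float));c,s=np.cos(p[2]),np.sin(p[2])
    return np.c_[p[0]+c*L[:,0]-s*L[:,1],p[1]+s*L[:,0]+c*L[:,1],L[:,2]]
def fit(obs,p0):  # obs: list of (cam, local pts (m), pixels)
    f=lambda p:np.concatenate([(proj(c,W(p,l))-u).ravel() for c,l,u in obs])
    s=least_squares(f,p0,loss="soft_l1"); return s.x,[np.round(proj(c,W(s.x,l))-u,1).tolist() for c,l,u in obs]
def back(c,uv,z): # pixel to point at height z
    E=c["extrinsics"];K=c["K"];d=E[:3,:3]@np.array([(uv[0]-K[0,2])/K[0,0],-(uv[1]-K[1,2])/K[1,1],-1.])
    return E[:3,3]+d*(z-E[2,3])/d[2]
E
python3 - <<'E'
from h import *
import pickle
d=pickle.load(open("cams0.pkl","rb"));T,S=d["top"],d["side"]
tp=lambda a:(np.array(a)+.5)/5-.5+[230,145]
sp=lambda a:(np.array(a)+.5)/4.5-.5+[220,170]
m=lambda a:np.array(a)/1e3
L=m([[6,115,36],[38,145,36],[38,85,36],[-26,85,36],[-26,145,36],[-26,55,95],[-26,-55,95],[-56,-55,95],[-56,55,95]])
ut=tp([[377,265],[342,215],[431,228],[418,319],[328,306],[459,311],[625,338],[619,380],[450,354]])
us=sp([[389,270],[325,271],[390,232],[455,280],[385,310],[497,195],[622,130],[645,148],[525,212]])
for o in ([(T,L,ut),(S,L,us)],[(T,L,ut)],[(S,L,us)]):
    p,e=fit(o,[.5,0,0]);print("fix",np.round(p,4),np.degrees(p[2]).round(1),"hole",W(p,L[:1]).round(4));print(e)
# rack: x along length, x+ toward the disc pin
Lr=m([[107.5,30,36],[107.5,-30,36],[-107.5,-30,36],[-107.5,30,36],[-70,0,80],[0,0,54]])
rt=tp([[40,172],[127,157],[183,460],[93,475],[114,403],[103,309]])
rs=sp([[38,408],[103,350],[400,484],[348,550],[313,432],[212,418]])
for o in ([(T,Lr,rt),(S,Lr,rs)],[(T,Lr,rt)],[(S,Lr,rs)]):
    p,e=fit(o,[.5,.2,0]);print("rack",np.round(p,4),"pin",W(p,Lr[4:5]).round(4));print(e)
print(back(T,tp([114,403]),.08),back(S,sp([313,432]),.08))
E
```

```text
fix [ 0.551  -0.048  -0.1668] -9.6 hole [[0.5761 0.0644 0.036 ]]
[[[0.3, 0.8], [0.3, 0.4], [-0.2, 0.5], [-0.8, 0.5], [-0.3, 0.3], [-0.4, -0.2], [0.1, -0.1], [-0.1, 0.5], [-0.1, 0.2]], [[-0.1, 0.1], [-0.6, -1.6], [1.0, -0.7], [0.1, -0.7], [-0.7, 1.0], [-0.8, -1.8], [-0.9, -0.8], [1.0, -0.3], [-0.1, -0.6]]]
fix [ 0.552  -0.0484 -0.1689] -9.7 hole [[0.5772 0.064  0.036 ]]
[[[0.4, 0.4], [0.4, 0.0], [-0.0, 0.2], [-0.7, 0.2], [-0.2, -0.1], [-0.2, -0.5], [0.2, -0.4], [0.0, 0.3], [-0.0, -0.1]]]
fix [ 0.5492 -0.0461 -0.1606] -9.2 hole [[0.5735 0.0665 0.036 ]]
[[[0.1, 0.8], [-0.5, -0.8], [1.1, -0.0], [0.3, -0.0], [-0.4, 1.8], [-0.6, -1.2], [-0.8, -0.4], [1.1, 0.2], [0.2, -0.0]]]
rack [0.5447 0.2456 0.1982] pin [[0.4761 0.2319 0.08  ]]
[[[0.1, 0.2], [0.0, -0.2], [-0.6, 0.3], [-0.5, 0.9], [0.2, 0.3], [0.3, 0.0]], [[-0.6, -0.2], [-0.5, -0.5], [0.4, -1.1], [-0.7, -0.1], [0.4, -0.1], [0.2, 0.4]]]
rack [0.5455 0.2456 0.2044] pin [[0.4769 0.2314 0.08  ]]
[[[-0.0, 0.1], [-0.1, -0.4], [-0.4, -0.1], [-0.2, 0.6], [0.4, 0.0], [0.4, -0.2]]]
rack [0.5439 0.2459 0.1921] pin [[0.4752 0.2326 0.08  ]]
[[[-0.4, -0.2], [-0.2, -0.4], [0.5, -0.7], [-0.8, 0.3], [0.5, 0.2], [0.3, 0.6]]]
[0.47699388 0.23264889 0.08      ] [0.47648639 0.23284701 0.08      ]
```

```bash
python3 - <<'E'
from h import *
from rig import r
import pickle
d=pickle.load(open("cams0.pkl","rb"));T,S=d["top"],d["side"]
print(R.from_quat(r.state()["orientation"]).as_matrix().round(3))
for u in [(500,297),(570,282),(481,222),(545,205)]: print(u,back(T,u,0.).round(3),back(T,u,0.05).round(3))
for u in [(430,165),(495,185),(505,150)]: print(u,back(S,u,0.).round(3))
q=r.state()["orientation"]
for n,yaw in(("rack",np.arctan2(np.cos(.198),-np.sin(.198))),("fix",np.arctan2(np.cos(-.167),-np.sin(-.167)))):
  for s in(1,-1):
    y=s*np.array([np.cos(yaw),np.sin(yaw),0]);x=np.array([0,0,-1.]);M=np.c_[x,y,np.cross(x,y)]
    print(n,s,np.degrees((R.from_matrix(M)*R.from_quat(q).inv()).as_rotvec()).round(2))
E
```

```text
[[-0.     0.272 -0.962]
 [ 0.001 -0.962 -0.272]
 [-1.    -0.001  0.   ]]
(500, 297) [ 0.248 -0.579  0.   ] [ 0.248 -0.559  0.05 ]
(570, 282) [ 0.296 -0.817  0.   ] [ 0.294 -0.788  0.05 ]
(481, 222) [ 0.5   -0.538  0.   ] [ 0.491 -0.519  0.05 ]
(545, 205) [ 0.559 -0.764  0.   ] [ 0.548 -0.738  0.05 ]
(430, 165) [ 0.515 -0.593  0.   ]
(495, 185) [ 0.266 -0.624  0.   ]
(505, 150) [ 0.339 -0.932  0.   ]
rack 1 [ 4.0000e-02 -1.0000e-01  1.7554e+02]
rack -1 [-0.07 -0.02 -4.46]
fix 1 [ 2.0000e-02 -1.0000e-01  1.5462e+02]
fix -1 [-7.000e-02 -1.000e-02 -2.537e+01]
```

>>> play_rows(moves=[[0, 0.3, 0, 0, 0, 0, 1], [0, 0.65, 0, 0, 0, 0, 1], [0, 1, 0, 0, 0, 0, 1]])

```text
t: 0.45
tool_pos: [0.1972, -0.5963, 0.2307]
orientation: [-0.7, -0.097, 0.7, -0.097]
ft_force: [0.1, -0.2, 0.4]
grip_width: 0.0853
```

>>> play_rows(moves=[[0.1, 0.35, 0, 0, 0, 0, 1], [0.2, 0.7, 0, 0, 0, 0, 1], [0.3, 1, 0, 0, 0, 0, 1]])

```text
t: 0.75
tool_pos: [0.2275, -0.4957, 0.2312]
orientation: [-0.7, -0.097, 0.7, -0.097]
ft_force: [0.5, 0.3, -0.0]
grip_width: 0.0853
```

>>> play_rows(moves=[[0.15, 0.35, 0, 0, 0, 0, 1], [0.35, 0.7, 0, 0, 0, 0, 1], [0.5, 1, 0, 0, 0, 0, 1]])

```text
t: 1.05
tool_pos: [0.2782, -0.3957, 0.2313]
orientation: [0.7, 0.097, -0.7, 0.097]
ft_force: [0.6, -0.1, 0.1]
grip_width: 0.0856
```

>>> play_rows(moves=[[0.3, 0.35, 0, 0, 0, 0, 1], [0.6, 0.7, 0, 0, 0, 0, 1], [0.9, 1, 0, 0, 0, 0, 1]])

```text
t: 1.35
tool_pos: [0.3681, -0.2958, 0.2314]
orientation: [-0.7, -0.097, 0.7, -0.097]
ft_force: [0.2, -0.9, 0.9]
grip_width: 0.0854
```

>>> play_rows(moves=[[0.25, 0.35, 0, 0, 0, 0, 1], [0.5, 0.7, 0, 0, 0, 0, 1], [0.7, 1, 0, 0, 0, 0, 1]])

```text
t: 1.65
tool_pos: [0.4387, -0.1955, 0.2313]
orientation: [0.7, 0.098, -0.7, 0.098]
ft_force: [-0.4, 0.1, -0.3]
grip_width: 0.0856
```

>>> play_rows(moves=[[0.1, 0.35, 0, 0, 0, 0, 1], [0.15, 0.7, 0, 0, 0, 0, 1], [0.2, 1, 0, 0, 0, 0, 1]])

```text
t: 1.95
tool_pos: [0.4576, -0.0957, 0.2312]
orientation: [-0.7, -0.098, 0.7, -0.097]
ft_force: [-0.0, -0.8, -0.3]
grip_width: 0.0855
```

>>> play_rows(moves=[[0.05, 0.35, 0, 0, 0, 0, 1], [0.1, 0.7, 0, 0, 0, 0, 1], [0.1, 1, 0, 0, 0, 0, 1]])

```text
t: 2.25
tool_pos: [0.4679, 0.0043, 0.2313]
orientation: [0.701, 0.098, -0.7, 0.097]
ft_force: [0.7, 1.2, -0.1]
grip_width: 0.0855
```

>>> play_rows(moves=[[0, 0.35, 0, 0, 0, 0, 1], [0, 0.7, 0, 0, 0, 0, 1], [0, 1, 0, 0, 0, -0.074, 1]])

```text
t: 2.55
tool_pos: [0.4672, 0.1042, 0.2313]
orientation: [-0.704, -0.07, 0.704, -0.07]
ft_force: [0.7, 0.0, -0.8]
grip_width: 0.0851
```

>>> play_rows(moves=[[0, 0.35, 0, 0, 0, 0, 1], [0, 0.7, 0, 0, 0, 0, 1], [0, 0.95, -0.3, 0, 0, 0, 1], [0, 0.95, -0.4, 0, 0, 0, 1]])

```text
t: 2.95
tool_pos: [0.4665, 0.201, 0.1896]
orientation: [-0.703, -0.072, 0.704, -0.071]
ft_force: [-0.9, -1.0, 0.0]
grip_width: 0.0855
```

```bash
python3 - <<'E'
from h import *
from rig import r
import pickle
w=r.read_camera("wrist");pickle.dump(w,open("w1.pkl","wb"));cv2.imwrite("pics/w1.png",w["color"])
s=r.state();print(s["tool_pos"].round(4),R.from_quat(s["orientation"]).as_matrix().round(3),s["joint_positions"].round(2))
print(proj(w,[[.4765,.2325,.08],[.4765,.2325,.036],[.576,.0645,.036],[.551,-.048,.06]]).round(1))
E
```

```text
[0.466  0.1985 0.1887] [[-0.003  0.2   -0.98 ]
 [-0.001 -0.98  -0.2  ]
 [-1.     0.     0.004]] [-0.39  0.41 -0.17  2.13  0.11  0.62 -2.  ]
[[283.4 174.4]
 [288.9 162.7]
 [510.7  86.5]
 [648.3 148.3]]
```

View pics/w1.png

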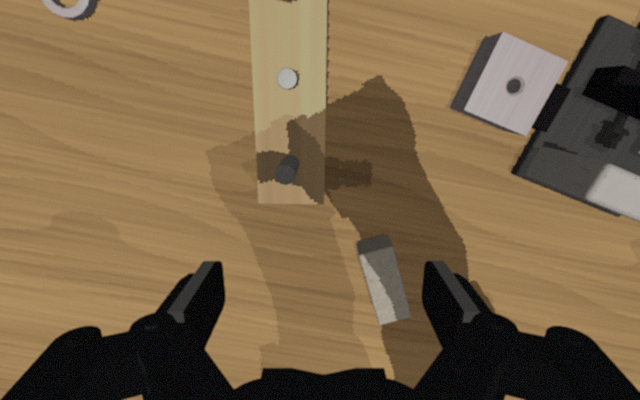

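The long pin sits in the gripper's shadow with its top at about (286,172). The hole is at (515,86). Both lie about 3 px right of the prediction, so I'll go closer and check.

>>> play_rows(moves=[[0.1, 0.3, -0.1, 0, 0, 0, 1], [0.1, 0.33, -0.4, 0, 0, 0, 1], [0.1, 0.33, -0.7, 0, 0, 0, 1], [0.1, 0.33, -0.7, 0, 0, 0, 1], [0.1, 0.33, -0.7, 0, 0, 0, 1]])

```text
t: 3.5
tool_pos: [0.4774, 0.2293, 0.1216]
orientation: [-0.703, -0.069, 0.704, -0.07]
ft_force: [0.8, -0.3, 0.8]
grip_width: 0.0857
```

```bash
python3 - <<'E'
from h import *
from rig import r
import pickle
w=r.read_camera("wrist");pickle.dump(w,open("w2.pkl","wb"))
c=w["color"][150:350,200:450];c=cv2.convertScaleAbs(c,alpha=1.6,beta=20)
cv2.imwrite("pics/w2.png",cv2.resize(c,None,fx=3,fy=3,interpolation=cv2.INTER_CUBIC))
s=r.state();print(s["t"],s["tool_pos"].round(4),R.from_quat(s["orientation"]).as_matrix().round(3))
print(proj(w,[[.4765,.2325,.08],[.4765,.2325,.036],[.4765,.2325,.058]]).round(1))
E
```

```text
3.55 [0.4779 0.2297 0.1223] [[ 0.     0.196 -0.981]
 [-0.    -0.981 -0.196]
 [-1.     0.    -0.   ]]
[[315.1 229.3]
 [316.3 205.1]
 [315.7 216.1]]
```

View pics/w2.png

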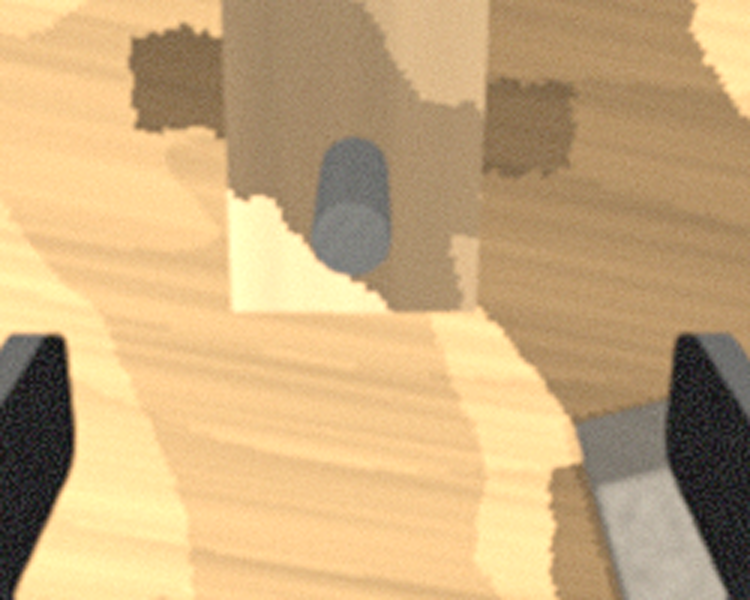

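```bash
python3 - <<'E'
from h import *
from rig import r
import pickle
w=pickle.load(open("w2.pkl","rb"));s=r.state();M=R.from_quat(s["orientation"]).as_matrix()
for k in(-.013,-.03,.04):print(k,proj(w,s["tool_pos"]+k*M[:,0]), proj(w,s["tool_pos"]+k*M[:,0]+[[0,0,0]]+np.outer([-.0425,.0425],M[:,1])).round(1))
p=back(w,(316.9,229.8),.08);print("pin",p,"rel tool",M.T@(p-s["tool_pos"]))
d=s["orientation"];print(s["tool_pos"])
E
```

```text
-0.013 [[319.4265353  277.84893646]] [[219.9 278. ]
 [418.8 277.7]]
-0.03 [[319.05327376 301.31723462]] [[207.1 301.5]
 [430.9 301.1]]
0.04 [[320.195148   229.52348628]] [[246.3 229.6]
 [394.1 229.4]]
pin [0.47642381 0.23138992 0.08      ] rel tool [ 0.04234446 -0.00193864  0.00115802]
[0.47792116 0.22972201 0.12234534]
```

Finger edges show the wrist camera is offset by about 1.5 mm. Corrected for that, it agrees with the fixed cameras on the pin being at about (0.4765, 0.2328). I'll descend and grip.

>>> play_rows(moves=[[-0.014, 0.03, 0, 0, 0, 0, 1], [-0.014, 0.03, -0.3, 0, 0, 0, 1], [-0.014, 0.03, -0.6, 0, 0, 0, 1], [-0.014, 0.03, -0.77, 0, 0, 0, 1], [-0.014, 0.03, -0.77, 0, 0, 0, 1], [-0.014, 0.03, -0.77, 0, 0, 0, 1]], force=60)

```text
t: 4.15
tool_pos: [0.4764, 0.2337, 0.0453]
orientation: [0.704, 0.07, -0.703, 0.07]
ft_force: [-1.1, 0.1, 0.0]
grip_width: 0.0855
```

>>> play_rows(moves=[[0, 0, 0, 0, 0, 0, 0], [0, 0, 0, 0, 0, 0, -0.5], [0, 0, 0, 0, 0, 0, -1], [0, 0, 0, 0, 0, 0, -1], [0, 0, 0, 0, 0, 0, -1], [0, 0, 0, 0, 0, 0, -1], [0, 0, 0, 0, 0, 0, -1], [0, 0, 0, 0, 0, 0, -1]])

```text
t: 4.95
tool_pos: [0.4761, 0.2335, 0.0447]
orientation: [0.704, 0.07, -0.703, 0.07]
ft_force: [0.0, -0.2, 6.2]
grip_width: 0.0142
```

>>> play_rows(moves=[[0, 0, 0, 0, 0, 0, -1], [0, 0, 0, 0, 0, 0, -1]])

```text
t: 5.15
tool_pos: [0.4761, 0.2335, 0.0447]
orientation: [0.704, 0.07, -0.703, 0.07]
ft_force: [-0.9, 0.1, 5.7]
grip_width: 0.0145
```

>>> play_rows(moves=[[0, 0, 0.1, 0, 0, 0, -1], [0, 0, 0.3, 0, 0, 0, -1], [0, 0, 0.6, 0, 0, 0, -1], [0, 0, 0.9, 0, 0, 0, -1], [0, 0, 0.9, 0, 0, 0, -1]])

```text
t: 5.65
tool_pos: [0.4775, 0.2341, 0.1381]
orientation: [0.705, 0.071, -0.702, 0.069]
ft_force: [-0.3, -0.4, -0.2]
grip_width: 0.0141
```

```bash
python3 - <<'E'
from h import *
from rig import r
import pickle
w=r.read_camera("wrist");S=r.read_camera("side");pickle.dump((w,S),open("w3.pkl","wb"))
s=r.state();print(s["t"],s["tool_pos"].round(4),s["ft_force"],s["moment"],s["grip_width"])
a=cv2.resize(cv2.convertScaleAbs(w["color"][150:400,220:420],alpha=1.8,beta=20),None,fx=2,fy=2,interpolation=cv2.INTER_CUBIC)
u=proj(S,s["tool_pos"])[0].round().astype(int);print(u)
b=cv2.resize(S["color"][u[1]-60:u[1]+65,u[0]-50:u[0]+50],None,fx=4,fy=4,interpolation=cv2.INTER_CUBIC)
cv2.imwrite("pics/w3.png",np.hstack([a,b]))
E
```

```text
5.75 [0.4763 0.2334 0.1352] [ 0.6240118  -0.12908917 -1.29340471] [-0.02193082 -0.0084025   0.02347493] 0.014165441922445184
[288 249]
```

View pics/w3.png

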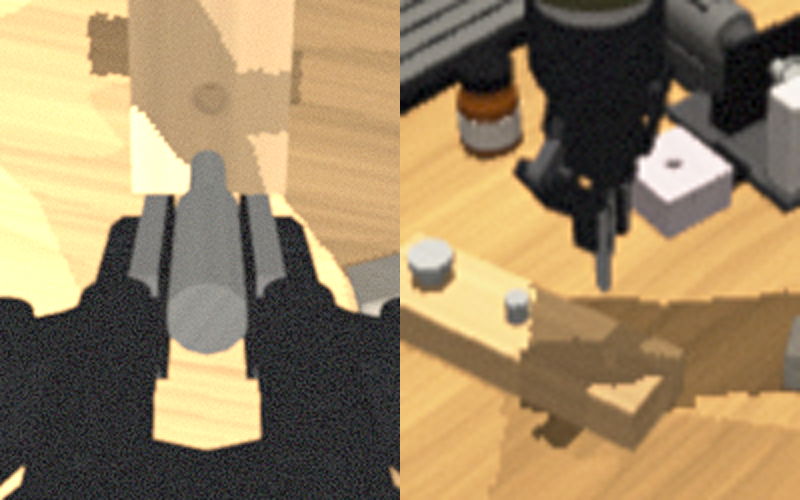

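Pin is held, upright in both views, with the emptied rack hole at wrist pixel (325,198). The flange top has the same 36 mm height, so I can line its hole up to that same pixel. Moving over the flange and turning to the fixture's yaw.

>>> play_rows(moves=[[0.15, -0.3, 0, 0, 0, -0.06, -1], [0.3, -0.6, 0, 0, 0, -0.12, -1], [0.5, -0.85, 0, 0, 0, -0.18, -1]])

```text
t: 6.05
tool_pos: [0.5251, 0.1467, 0.1332]
orientation: [-0.706, -0.002, 0.708, -0.003]
ft_force: [0.7, 0.8, -0.4]
grip_width: 0.0142
```

>>> play_rows(moves=[[0.2, -0.35, 0, 0, 0, -0.06, -1], [0.4, -0.7, 0, 0, 0, -0.12, -1], [0.5, -0.84, 0, 0, 0, -0.168, -1], [0.5, -0.84, 0, 0, 0, -0.168, -1], [0.5, -0.84, 0, 0, 0, -0.168, -1], [0.5, -0.84, 0, 0, 0, -0.168, -1]])

```text
t: 6.65
tool_pos: [0.575, 0.0661, 0.1338]
orientation: [-0.704, 0.057, 0.705, 0.058]
ft_force: [-0.7, 0.3, 0.1]
grip_width: 0.0147
```

```bash
python3 - <<'E'
from h import *
from rig import r
import pickle
w=r.read_camera("wrist");pickle.dump(w,open("w4.pkl","wb"))
s=r.state();print(s["t"],s["tool_pos"].round(4),R.from_quat(s["orientation"]).as_matrix().round(3),s["grip_width"])
c=cv2.convertScaleAbs(w["color"][90:340,230:550],alpha=1.5,beta=20)
cv2.imwrite("pics/w4.png",cv2.resize(c,None,fx=2.4,fy=2.4,interpolation=cv2.INTER_CUBIC))
o=pickle.load(open("w3.pkl","rb"))[0]
a=back(w,(325,198.5),.036);print(a,proj(w,[a+[.001,0,0],a+[0,.001,0],[.5761,.0644,.036]]))
E
```

```text
6.7 [0.5751 0.0661 0.134 ] [[-0.001 -0.162 -0.987]
 [ 0.001 -0.987  0.162]
 [-1.    -0.     0.001]] 0.014388462101898272
[0.5757432  0.06299611 0.036     ] [[324.78068367 197.22453575]
 [323.66325013 198.71134542]
 [323.04452297 198.34218942]]
```

View pics/w4.png

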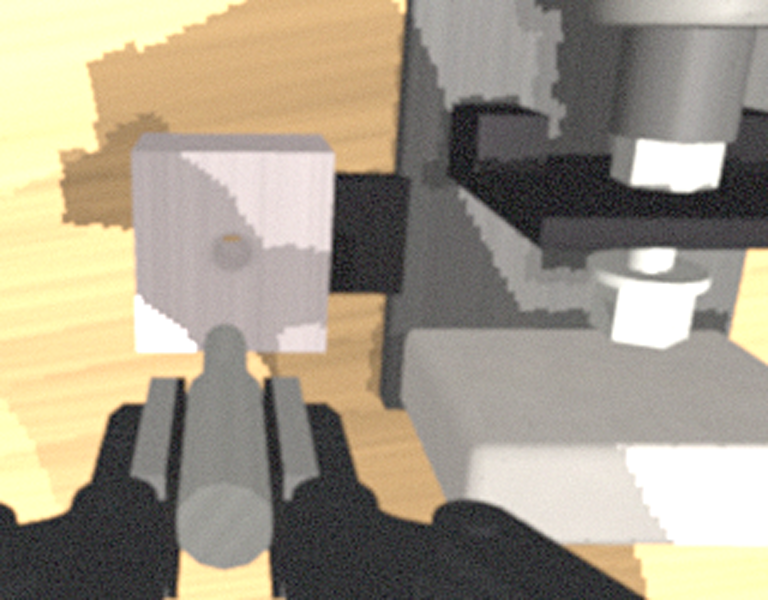

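Hole mouth is at crop (233,251), i.e. (327.1,194.7), against the target (325,198.5). That calls for about +2.2 mm in x and -1.9 mm in y. Correcting, then descending with force checks.

>>> play_rows(moves=[[0.022, -0.019, 0, 0, 0, 0, -1], [0.022, -0.019, -0.25, 0, 0, 0, -1], [0.022, -0.019, -0.5, 0, 0, 0, -1], [0.022, -0.019, -0.6, 0, 0, 0, -1], [0.022, -0.019, -0.65, 0, 0, 0, -1], [0.022, -0.019, -0.65, 0, 0, 0, -1]])

```text
t: 7.3
tool_pos: [0.5781, 0.0628, 0.0691]
orientation: [-0.704, 0.059, 0.705, 0.058]
ft_force: [-0.0, 0.3, -1.0]
grip_width: 0.0148
```

>>> play_rows(moves=[[0, 0, -0.05, 0, 0, 0, -1], [0, 0, -0.1, 0, 0, 0, -1], [0, 0, -0.14, 0, 0, 0, -1]])

```text
t: 7.6
tool_pos: [0.5782, 0.0628, 0.0554]
orientation: [0.705, -0.058, -0.705, -0.059]
ft_force: [-1.5, 0.5, 0.3]
grip_width: 0.0146
```

>>> play_rows(moves=[[0, 0, -0.03, 0, 0, 0, -1], [0, 0, -0.06, 0, 0, 0, -1], [0, 0, -0.06, 0, 0, 0, -1]])

```text
t: 7.9
tool_pos: [0.5781, 0.0626, 0.0488]
orientation: [-0.705, 0.059, 0.705, 0.059]
ft_force: [-1.1, 1.5, -1.2]
grip_width: 0.0147
```

>>> play_rows(moves=[[0, 0, -0.02, 0, 0, 0, -1], [0, 0, -0.035, 0, 0, 0, -1], [0, 0, -0.035, 0, 0, 0, -1]])

```text
t: 8.2
tool_pos: [0.5781, 0.0626, 0.0456]
orientation: [-0.705, 0.059, 0.705, 0.059]
ft_force: [-2.3, 2.3, -2.8]
grip_width: 0.0142
```

>>> play_rows(moves=[[0, 0, -0.01, 0, 0, 0, -1], [0, 0, -0.01, 0, 0, 0, -1]])

```text
t: 8.4
tool_pos: [0.5782, 0.0626, 0.0448]
orientation: [-0.705, 0.059, 0.705, 0.059]
ft_force: [-2.2, 2.4, 0.5]
grip_width: 0.0139
```

>>> play_rows(moves=[[-0.006, 0.006, 0, 0, 0, 0, -1], [-0.006, 0.006, -0.01, 0, 0, 0, -1], [-0.006, 0.006, -0.01, 0, 0, 0, -1]])

```text
t: 8.7
tool_pos: [0.578, 0.0628, 0.0447]
orientation: [0.705, -0.059, -0.704, -0.059]
ft_force: [-2.9, 0.4, 10.9]
grip_width: 0.0146
```

>>> play_rows(moves=[[0, 0, -0.01, 0, 0, 0, -1], [0, 0, -0.01, 0, 0, 0, -1]])

```text
t: 8.9
tool_pos: [0.5781, 0.0628, 0.0445]
orientation: [0.705, -0.059, -0.704, -0.059]
ft_force: [-5.0, 0.7, 21.2]
grip_width: 0.0143
```

Seated: the reaction rises stiffly at TCP z 0.0445, the same height as in the rack. Releasing and lifting clear.

>>> play_rows(moves=[[0, 0, 0.01, 0, 0, 0, -0.8], [0, 0, 0.01, 0, 0, 0, -0.3], [0, 0, 0.01, 0, 0, 0, 0.1], [0, 0, 0.01, 0, 0, 0, 0.1], [0, 0, 0.01, 0, 0, 0, 0.1]])

```text
t: 9.4
tool_pos: [0.5777, 0.0629, 0.0436]
orientation: [0.705, -0.059, -0.705, -0.059]
ft_force: [-0.7, 0.4, -0.8]
grip_width: 0.0466
```

>>> play_rows(moves=[[0, 0, 0.1, 0, 0, 0, 0.1], [0, 0, 0.35, 0, 0, 0, 0.1], [0, 0, 0.7, 0, 0, 0, 0.1], [0, 0, 0.9, 0, 0, 0, 0.1], [0, 0, 0.9, 0, 0, 0, 0.1]])

```text
t: 9.9
tool_pos: [0.5793, 0.0632, 0.1372]
orientation: [0.706, -0.058, -0.703, -0.059]
ft_force: [0.2, -0.4, -0.5]
grip_width: 0.0469
```

```bash
python3 - <<'E'
from h import *
from rig import r
import pickle
w=r.read_camera("wrist");S=r.read_camera("side");T=r.read_camera("top");pickle.dump((w,S,T),open("w5.pkl","wb"))
s=r.state();print(s["t"],s["tool_pos"].round(4),s["ft_force"].round(1),s["grip_width"])
a=cv2.resize(cv2.convertScaleAbs(w["color"][90:290,250:550],alpha=1.3),None,fx=1.67*1.5,fy=1.67*1.5,interpolation=cv2.INTER_CUBIC)
cv2.imwrite("pics/w5.png",a)
E
```

```text
10.05 [0.5773 0.063  0.1337] [-0.4  0.  -0.4] 0.04678601653252936
```

View pics/w5.png

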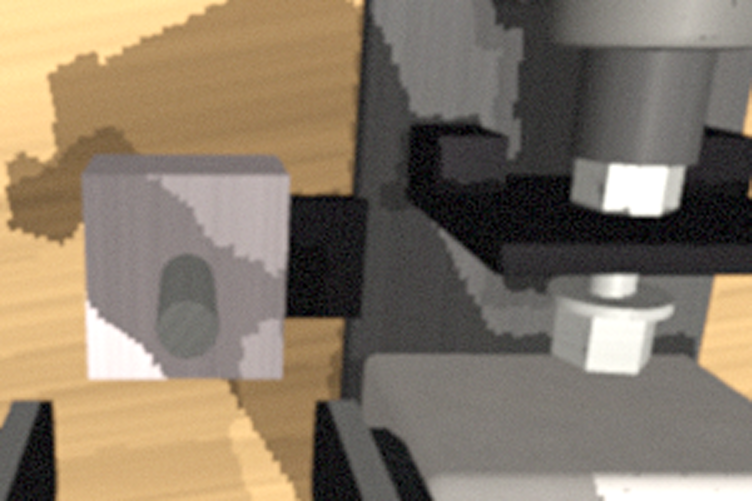

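Pin is seated with its shoulder on the flange and no gap visible, and the fingers are free. Now over the bolt to measure the head's angle.

>>> play_rows(moves=[[-0.1, -0.35, 0, 0, 0, 0, 0.1], [-0.2, -0.7, 0, 0, 0, 0, 0.1], [-0.3, -1, 0, 0, 0, 0, 0.1]])

```text
t: 10.35
tool_pos: [0.5464, -0.0383, 0.1325]
orientation: [-0.704, 0.059, 0.706, 0.058]
ft_force: [-0.0, -0.8, -0.3]
grip_width: 0.047
```

>>> play_rows(moves=[[0, -0.12, 0, 0, 0, 0, 0.1], [0, -0.12, 0, 0, 0, 0, 0.1], [0, -0.12, 0, 0, 0, 0, 0.1]])

```text
t: 10.65
tool_pos: [0.5479, -0.0479, 0.1333]
orientation: [-0.705, 0.058, 0.705, 0.059]
ft_force: [-0.5, 0.5, 0.3]
grip_width: 0.0473
```

```bash
python3 - <<'E'
from h import *
from rig import r
import pickle
w=r.read_camera("wrist");pickle.dump(w,open("w6.pkl","wb"))
s=r.state();print(s["t"],s["tool_pos"].round(4),R.from_quat(s["orientation"]).as_matrix().round(3).tolist(),s["ft_force"].round(1),s["grip_width"])
a=cv2.resize(w["color"][110:260,230:430],None,fx=4,fy=4,interpolation=cv2.INTER_CUBIC)
cv2.imwrite("pics/w6.png",a)
print(proj(w,W([.5525,-.0494,-.167],np.array([[8,0,60],[-8,0,60],[-8,11,60],[-8,-11,60],[-8,0,72.7],[8,0,72.7],[26,45,95],[26,-45,95],[-26,55,95],[-26,-55,95]])/1e3)).round(1).tolist())
E
```

```text
10.7 [ 0.548  -0.0473  0.1334] [[-0.0, -0.164, -0.986], [0.001, -0.986, 0.164], [-1.0, -0.001, 0.0]] [-0.3 -0.7  0.2] 0.04689768886557481
[[322.0, 193.2], [322.0, 215.9], [305.7, 215.9], [338.3, 215.9], [322.0, 222.9], [321.9, 199.0], [239.4, 180.0], [404.2, 180.0], [229.0, 265.2], [414.8, 265.2]]
```

View pics/w6.png

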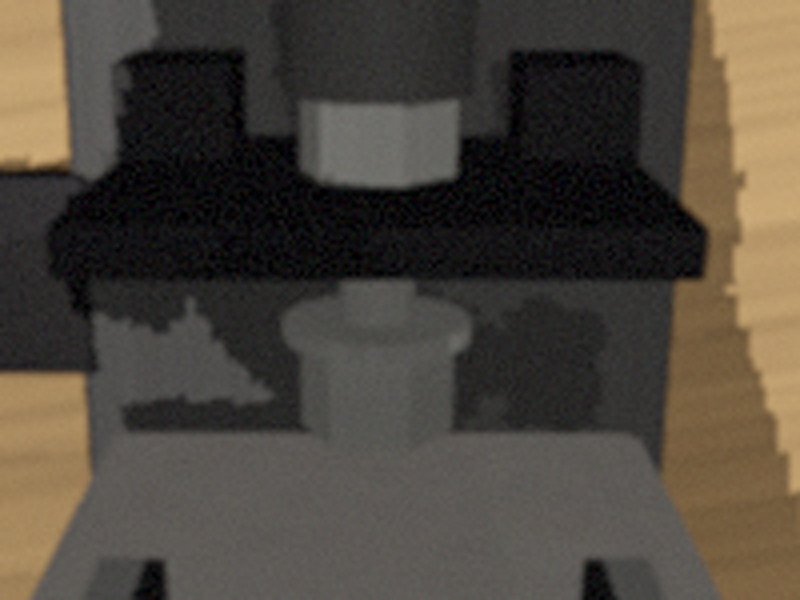

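Bolt flange centre is at column 324.2 and the finger midpoint at 323.7, so it is centred. The head is about 38 px wide, so corners are near ±y now. I'll read the edge columns numerically.

```bash
python3 - <<'E'
from h import *
from rig import r
import pickle
ws=[pickle.load(open("w6.pkl","rb"))]+[r.read_camera("wrist") for _ in range(3)]
w=ws[0];g=np.mean([x["color"].astype(float).sum(2)/3 for x in ws],0)
pr=g[202:216,300:350].mean(0)
print(np.c_[np.arange(300,350),pr].round(1)[2:48].tolist())
p=[.5525,-.0494,-.167]; off=324.2-322
for d in range(-30,31,5):
    cols=[]
    for k in range(6):
        a=np.radians(d+30+60*k) # corner angle from +y toward +z (about +x)
        y,z=.0127*np.cos(a),.0127*np.sin(a)
        if z>-.002: cols.append(proj(w,W(p,[[0,y,.06+z]]))[0,0]+off)
    print(d,np.sort(cols).round(1))
print(r.state()["t"])
E
```

```text
[[302.0, 38.1], [303.0, 38.6], [304.0, 39.4], [305.0, 48.5], [306.0, 64.5], [307.0, 74.9], [308.0, 76.6], [309.0, 76.0], [310.0, 76.1], [311.0, 75.8], [312.0, 78.4], [313.0, 82.0], [314.0, 85.1], [315.0, 86.3], [316.0, 85.9], [317.0, 85.9], [318.0, 86.1], [319.0, 86.0], [320.0, 86.4], [321.0, 86.2], [322.0, 86.5], [323.0, 86.3], [324.0, 85.7], [325.0, 86.1], [326.0, 86.4], [327.0, 85.7], [328.0, 86.1], [329.0, 86.0], [330.0, 86.0], [331.0, 86.2], [332.0, 85.2], [333.0, 82.0], [334.0, 79.8], [335.0, 78.5], [336.0, 78.9], [337.0, 78.9], [338.0, 79.0], [339.0, 78.5], [340.0, 79.1], [341.0, 78.9], [342.0, 77.8], [343.0, 68.2], [344.0, 53.3], [345.0, 40.6], [346.0, 38.7], [347.0, 38.7]]
-30 [305.1 314.2 334.1 343.2]
-25 [305.1 315.7 335.6 343.1]
-20 [305.3 317.3 336.9]
-15 [305.5 319.  338.2]
-10 [305.9 320.7 339.3]
-5 [306.5 322.4 340.3]
0 [307.2 324.1 341.1]
5 [308.1 325.9 341.8]
10 [309.1 327.6 342.4]
15 [310.2 329.3 342.8]
20 [311.4 331.  343.1]
25 [305.3 312.7 332.6 343.3]
30 [305.1 314.2 334.1 343.2]
10.85
```

Edges at 313 and 333 give a head angle of about +26.5° at t≈10.8, so the flats face ±y near t≈18. I'll shift slightly, wait, then re-measure the angle and the rate.

>>> play_rows(moves=[[-0.016, -0.005, 0, 0, 0, 0, 0], [-0.016, -0.005, 0, 0, 0, 0, 0], [-0.016, -0.005, 0, 0, 0, 0, 0], [-0.016, -0.005, 0, 0, 0, 0, 0], [-0.016, -0.005, 0, 0, 0, 0, 0], [-0.016, -0.005, 0, 0, 0, 0, 0], [-0.016, -0.005, 0, 0, 0, 0, 0], [-0.016, -0.005, 0, 0, 0, 0, 0], [-0.016, -0.005, 0, 0, 0, 0, 0], [-0.016, -0.005, 0, 0, 0, 0, 0], [-0.016, -0.005, 0, 0, 0, 0, 0], [-0.016, -0.005, 0, 0, 0, 0, 0], [-0.016, -0.005, 0, 0, 0, 0, 0], [-0.016, -0.005, 0, 0, 0, 0, 0], [-0.016, -0.005, 0, 0, 0, 0, 0], [-0.016, -0.005, 0, 0, 0, 0, 0], [-0.016, -0.005, 0, 0, 0, 0, 0], [-0.016, -0.005, 0, 0, 0, 0, 0], [-0.016, -0.005, 0, 0, 0, 0, 0], [-0.016, -0.005, 0, 0, 0, 0, 0]], force=80)

```text
t: 12.85
tool_pos: [0.546, -0.0494, 0.1338]
orientation: [-0.705, 0.059, 0.705, 0.059]
ft_force: [0.1, -0.6, 0.8]
grip_width: 0.0428
```

>>> play_rows(moves=[[0, 0, 0, 0, 0, 0, 0], [0, 0, 0, 0, 0, 0, 0], [0, 0, 0, 0, 0, 0, 0], [0, 0, 0, 0, 0, 0, 0], [0, 0, 0, 0, 0, 0, 0], [0, 0, 0, 0, 0, 0, 0], [0, 0, 0, 0, 0, 0, 0], [0, 0, 0, 0, 0, 0, 0], [0, 0, 0, 0, 0, 0, 0], [0, 0, 0, 0, 0, 0, 0], [0, 0, 0, 0, 0, 0, 0], [0, 0, 0, 0, 0, 0, 0], [0, 0, 0, 0, 0, 0, 0], [0, 0, 0, 0, 0, 0, 0], [0, 0, 0, 0, 0, 0, 0]])

```text
t: 14.35
tool_pos: [0.546, -0.0494, 0.1338]
orientation: [-0.705, 0.059, 0.705, 0.059]
ft_force: [-0.0, 0.1, 0.5]
grip_width: 0.0427
```

```bash
cat > ang.py <<'E'
from h import *
from rig import r
ws=[r.read_camera("wrist") for _ in range(3)]
s=r.state();w=ws[0];g=np.mean([x["color"].astype(float).sum(2)/3 for x in ws],0)
print(s["t"],s["tool_pos"].round(4),s["grip_width"])
pr=g[202:216,300:352].mean(0);print(dict(zip(range(302,350),pr[2:50].round(0).astype(int).tolist())))
p=[.5525,-.0494,-.167]
for d in range(-30,31,5):
    cols=[proj(w,W(p,[[0,.0127*np.cos(a),.06+.0127*np.sin(a)]]))[0,0]+2.2 for a in np.radians(d+30+60*np.arange(6)) if np.sin(a)>-.15]
    print(d,np.sort(cols).round(1))
E
python3 ang.py
```

```text
14.5 [ 0.546  -0.0494  0.1338] 0.04259834475289867
{302: 62, 303: 77, 304: 80, 305: 80, 306: 80, 307: 80, 308: 80, 309: 80, 310: 80, 311: 80, 312: 80, 313: 80, 314: 82, 315: 85, 316: 86, 317: 86, 318: 86, 319: 86, 320: 85, 321: 85, 322: 86, 323: 85, 324: 86, 325: 85, 326: 86, 327: 85, 328: 85, 329: 85, 330: 86, 331: 85, 332: 86, 333: 84, 334: 79, 335: 75, 336: 74, 337: 74, 338: 71, 339: 62, 340: 47, 341: 39, 342: 38, 343: 39, 344: 39, 345: 40, 346: 42, 347: 43, 348: 44, 349: 44}
-30 [302.4 311.3 331.2 340.5]
-25 [302.3 312.8 332.7 340.3]
-20 [302.4 314.4 334. ]
-15 [302.7 316.  335.3]
-10 [303.1 317.7 336.4]
-5 [303.7 319.5 337.4]
0 [304.4 321.2 338.3]
5 [305.2 323.  339. ]
10 [306.2 324.7 339.6]
15 [307.3 326.4 340. ]
20 [308.5 328.1 340.3]
25 [302.5 309.8 329.7 340.5]
30 [302.4 311.3 331.2 340.5]
```

Head angle is about -20° at t≈14.4, so flats square near t≈19. The bolt is 1.1 mm toward +y of the jaw centre, so I'll correct that and descend into the gap.

>>> play_rows(moves=[[0.002, 0.011, 0, 0, 0, 0, 0], [0.002, 0.011, -0.2, 0, 0, 0, 0], [0.002, 0.011, -0.4, 0, 0, 0, 0], [0.002, 0.011, -0.5, 0, 0, 0, 0], [0.002, 0.011, -0.6, 0, 0, 0, 0], [0.002, 0.011, -0.6, 0, 0, 0, 0]])

```text
t: 15.1
tool_pos: [0.5457, -0.0482, 0.0728]
orientation: [-0.704, 0.059, 0.705, 0.059]
ft_force: [0.4, 0.1, 0.6]
grip_width: 0.0427
```

>>> play_rows(moves=[[0, 0, -0.1, 0, 0, 0, 0], [0, 0, -0.2, 0, 0, 0, 0], [0, 0, -0.3, 0, 0, 0, 0], [0, 0, -0.33, 0, 0, 0, 0], [0, 0, -0.33, 0, 0, 0, 0], [0, 0, -0.33, 0, 0, 0, 0]])

```text
t: 15.7
tool_pos: [0.5463, -0.0483, 0.0408]
orientation: [-0.705, 0.059, 0.705, 0.059]
ft_force: [-0.2, 0.3, 0.9]
grip_width: 0.0429
```

```bash
python3 - <<'E'
from h import *
from rig import r
import pickle
for _ in range(3): w=r.read_camera("wrist")
pickle.dump(w,open("w7.pkl","wb"))
s=r.state();print(s["t"],s["tool_pos"].round(4),s["ft_force"].round(1),s["grip_width"])
p=[.5525,-.0494,-.167]
uv=proj(w,W(p,np.array([[-8,0,72],[8,0,72],[11,0,75]])/1e3));print(uv)
r0,c0=int(uv[0,1])-60,int(uv[0,0])-75
cv2.imwrite("pics/w7.png",cv2.resize(cv2.convertScaleAbs(w["color"][r0:r0+110,c0:c0+150],alpha=1.8),None,fx=5,fy=5,interpolation=cv2.INTER_CUBIC));print(r0,c0)
for d in range(-30,31,5):
    print(d,np.sort([proj(w,W(p,[[0,.0127*np.cos(a),.06+.0127*np.sin(a)]]))[0,0] for a in np.radians(d+30+60*np.arange(6)) if np.sin(a)>-.15]).round(1))
E
```

```text
15.85 [ 0.5464 -0.0484  0.0411] [-0.5  0.8  0.7] 0.04314827774099024
[[319.66165106 308.04321455]
 [319.52743587 270.73599875]
 [319.4278039  267.47361536]]
248 244
-30 [288.7 302.8 336.4 351. ]
-25 [288.6 305.3 338.8 350.6]
-20 [288.7 308.  341.1]
-15 [289.  310.8 343.1]
-10 [289.6 313.7 344.9]
-5 [290.5 316.6 346.5]
0 [291.5 319.6 347.9]
5 [292.9 322.6 349. ]
10 [294.4 325.5 349.9]
15 [296.2 328.4 350.5]
20 [298.2 331.2 350.9]
25 [289.1 300.4 333.9 351.1]
30 [288.7 302.8 336.4 351. ]
```

View pics/w7.png

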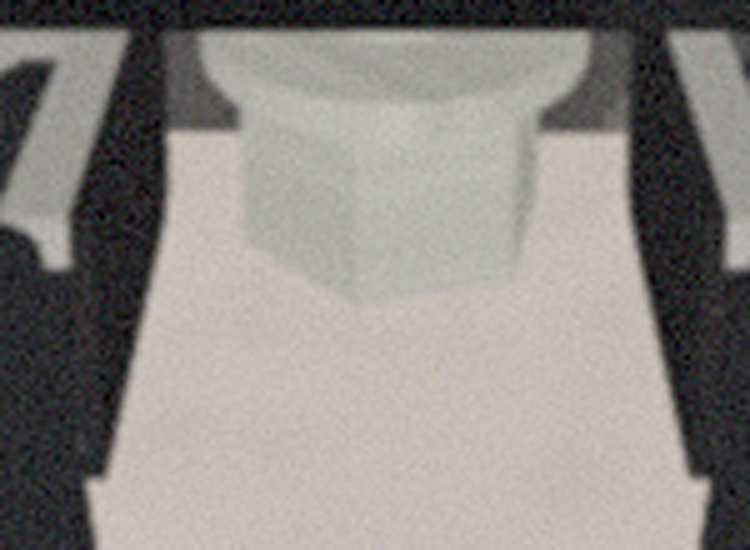

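Jaws are centred on the head within 0.3 mm. The head's ridge is at crop x 355, so its angle is about -12° at t=15.8. Square comes at about t=18.5: wait 2.2 s, then close.

>>> play_rows(moves=[[0, 0, 0, 0, 0, 0, 0], [0, 0, 0, 0, 0, 0, 0], [0, 0, 0, 0, 0, 0, 0], [0, 0, 0, 0, 0, 0, 0], [0, 0, 0, 0, 0, 0, 0], [0, 0, 0, 0, 0, 0, 0], [0, 0, 0, 0, 0, 0, 0], [0, 0, 0, 0, 0, 0, 0], [0, 0, 0, 0, 0, 0, 0], [0, 0, 0, 0, 0, 0, 0], [0, 0, 0, 0, 0, 0, 0], [0, 0, 0, 0, 0, 0, 0], [0, 0, 0, 0, 0, 0, 0], [0, 0, 0, 0, 0, 0, 0], [0, 0, 0, 0, 0, 0, 0], [0, 0, 0, 0, 0, 0, 0], [0, 0, 0, 0, 0, 0, 0], [0, 0, 0, 0, 0, 0, 0]])

```text
t: 17.65
tool_pos: [0.5462, -0.0483, 0.0408]
orientation: [-0.705, 0.059, 0.705, 0.059]
ft_force: [0.4, 0.2, 0.4]
grip_width: 0.0427
```

```bash
python3 - <<'E'
from h import *
from rig import r
w=r.read_camera("wrist");w2=r.read_camera("wrist");g=(w["color"].astype(float)+w2["color"]).sum(2)/6
print(r.state()["t"],dict(zip(range(286,358),g[276:292,286:358].mean(0).round(0).astype(int).tolist())))
E
```

```text
17.75 {286: 105, 287: 105, 288: 105, 289: 106, 290: 105, 291: 105, 292: 105, 293: 102, 294: 98, 295: 97, 296: 98, 297: 97, 298: 98, 299: 97, 300: 98, 301: 98, 302: 97, 303: 98, 304: 98, 305: 98, 306: 98, 307: 98, 308: 98, 309: 98, 310: 98, 311: 98, 312: 98, 313: 98, 314: 98, 315: 98, 316: 98, 317: 99, 318: 98, 319: 99, 320: 99, 321: 100, 322: 100, 323: 100, 324: 100, 325: 100, 326: 100, 327: 100, 328: 99, 329: 100, 330: 99, 331: 99, 332: 99, 333: 100, 334: 99, 335: 99, 336: 99, 337: 99, 338: 99, 339: 99, 340: 99, 341: 99, 342: 99, 343: 99, 344: 99, 345: 99, 346: 99, 347: 99, 348: 99, 349: 101, 350: 103, 351: 104, 352: 104, 353: 104, 354: 104, 355: 104, 356: 104, 357: 104}
```

Angle is about -4.5° at t=17.7. Closing now, timed to make contact near 0°.

>>> play_rows(moves=[[0, 0, 0, 0, 0, 0, 0], [0, 0, 0, 0, 0, 0, 0], [0, 0, 0, 0, 0, 0, 0], [0, 0, 0, 0, 0, 0, 0], [0, 0, 0, 0, 0, 0, 0], [0, 0, 0, 0, 0, 0, -0.3], [0, 0, 0, 0, 0, 0, -0.6], [0, 0, 0, 0, 0, 0, -1], [0, 0, 0, 0, 0, 0, -1], [0, 0, 0, 0, 0, 0, -1], [0, 0, 0, 0, 0, 0, -1], [0, 0, 0, 0, 0, 0, -1], [0, 0, 0, 0, 0, 0, -1], [0, 0, 0, 0, 0, 0, -1], [0, 0, 0, 0, 0, 0, -1]], force=80)

```text
t: 19.25
tool_pos: [0.5463, -0.0479, 0.041]
orientation: [0.705, -0.058, -0.705, -0.059]
ft_force: [-2.5, 2.5, 6.2]
grip_width: 0.0207
```

```bash
cat > chk.py <<'E'
from h import *
from rig import r
w=r.read_camera("wrist");w2=r.read_camera("wrist");g=(w["color"].astype(float)+w2["color"]).sum(2)/6
s=r.state();print(s["t"],s["tool_pos"].round(4),s["ft_force"].round(1),s["moment"].round(3),s["grip_width"])
print(dict(zip(range(286,358),g[276:292,286:358].mean(0).round(0).astype(int).tolist())))
E
python3 chk.py
```

```text
19.35 [ 0.5463 -0.048   0.041 ] [-0.1  2.1  6.4] [ 0.482  0.209 -0.002] 0.02049802597573484
{286: 88, 287: 87, 288: 88, 289: 86, 290: 74, 291: 52, 292: 30, 293: 22, 294: 20, 295: 19, 296: 35, 297: 73, 298: 97, 299: 100, 300: 98, 301: 98, 302: 99, 303: 98, 304: 98, 305: 98, 306: 98, 307: 99, 308: 98, 309: 99, 310: 99, 311: 99, 312: 98, 313: 99, 314: 99, 315: 99, 316: 99, 317: 99, 318: 99, 319: 99, 320: 99, 321: 99, 322: 99, 323: 99, 324: 100, 325: 100, 326: 99, 327: 99, 328: 99, 329: 99, 330: 99, 331: 99, 332: 98, 333: 99, 334: 99, 335: 99, 336: 99, 337: 99, 338: 99, 339: 98, 340: 98, 341: 99, 342: 99, 343: 99, 344: 98, 345: 99, 346: 99, 347: 100, 348: 98, 349: 81, 350: 42, 351: 18, 352: 20, 353: 22, 354: 28, 355: 46, 356: 71, 357: 85}
```

The opening reads 20.6 mm. The 16 mm pin read 14.3 mm, so this matches the 22 mm flats. I'll hold a while and confirm the bolt isn't turning.

>>> play_rows(moves=[[0, 0, 0, 0, 0, 0, -1], [0, 0, 0, 0, 0, 0, -1], [0, 0, 0, 0, 0, 0, -1], [0, 0, 0, 0, 0, 0, -1], [0, 0, 0, 0, 0, 0, -1], [0, 0, 0, 0, 0, 0, -1], [0, 0, 0, 0, 0, 0, -1], [0, 0, 0, 0, 0, 0, -1], [0, 0, 0, 0, 0, 0, -1], [0, 0, 0, 0, 0, 0, -1], [0, 0, 0, 0, 0, 0, -1], [0, 0, 0, 0, 0, 0, -1], [0, 0, 0, 0, 0, 0, -1], [0, 0, 0, 0, 0, 0, -1], [0, 0, 0, 0, 0, 0, -1], [0, 0, 0, 0, 0, 0, -1], [0, 0, 0, 0, 0, 0, -1], [0, 0, 0, 0, 0, 0, -1], [0, 0, 0, 0, 0, 0, -1], [0, 0, 0, 0, 0, 0, -1]])

```text
t: 21.35
tool_pos: [0.5463, -0.048, 0.041]
orientation: [0.705, -0.058, -0.705, -0.059]
ft_force: [-1.1, 2.1, 4.9]
grip_width: 0.0203
```

```bash
cat >> chk.py <<'E'
S=r.read_camera("side")
a=cv2.resize(w["color"][230:350,250:400],(400,320),interpolation=cv2.INTER_CUBIC);a=cv2.convertScaleAbs(a,alpha=1.8)
b=cv2.resize(S["color"][160:320,200:400],(400,320),interpolation=cv2.INTER_CUBIC)
cv2.imwrite("pics/end.png",np.hstack([a,b]))
E
python3 chk.py
```

```text
21.45 [ 0.5463 -0.048   0.041 ] [-1.7  2.3  5.3] [ 0.45   0.2   -0.043] 0.020617101300843627
{286: 88, 287: 87, 288: 88, 289: 86, 290: 75, 291: 50, 292: 30, 293: 22, 294: 20, 295: 18, 296: 35, 297: 73, 298: 96, 299: 100, 300: 99, 301: 98, 302: 98, 303: 99, 304: 99, 305: 98, 306: 98, 307: 99, 308: 98, 309: 99, 310: 99, 311: 98, 312: 99, 313: 99, 314: 99, 315: 99, 316: 99, 317: 99, 318: 99, 319: 99, 320: 99, 321: 99, 322: 99, 323: 100, 324: 99, 325: 100, 326: 100, 327: 99, 328: 99, 329: 99, 330: 99, 331: 99, 332: 99, 333: 99, 334: 99, 335: 99, 336: 99, 337: 99, 338: 99, 339: 99, 340: 99, 341: 99, 342: 98, 343: 99, 344: 99, 345: 99, 346: 99, 347: 99, 348: 98, 349: 80, 350: 42, 351: 19, 352: 20, 353: 21, 354: 29, 355: 46, 356: 71, 357: 85}
```

View pics/end.png

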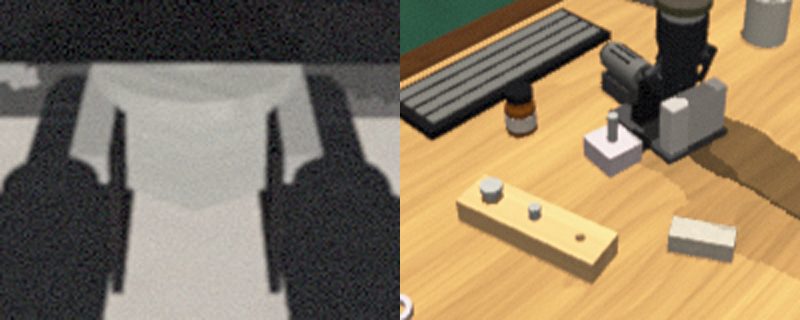

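The ridge is centred between the pads and the wrist view hasn't changed over 2 s. The pin stands upright in the flange, and the other pins are in place. Handing in.

```bash
python3 -c "
from rig import r
print(r.finish_job())"
```

```text
the job is handed in; nothing more can be done
None
```

The long-grip pin is fully home and upright in the flange hole and released. The gripper is holding the bolt head still at 80 N. I handed the job in at about 21.5 s.

- **Pin:** it bottomed out at the same tool height as in the rack (44.5 against 44.7 mm), with the force rising to 21 N. After release, the wrist and side views showed it standing with its shoulder on the flange.
- **Bolt:** I timed the grip for when two flats faced the pads. The opening read 20.3–20.7 mm, which matches the 22 mm flats because the gripper reads about 1.7 mm low (the 16 mm pin read 14.3 mm). Two wrist pictures 2 s apart were the same, with the head's ridge centred between the pads. The wrist force stayed at about 5 to 6 N.
- **Everything else:** the last side view shows the two other pins still in the rack, and the jar, slide box and mug where they were. I did not re-check the screwdriver and tape, or look closely at the collar, but nothing came near them.
- **Disagreements:** finger edges showed the wrist camera was off by about 1.5 mm, which I corrected for. The fixed cameras differed from each other by 1–3 mm on the fixture's position. I took the final alignment from the wrist camera and the seated pin.

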